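# Hold the grinder lid at its pulse position

## Task

Fit the loose lid on the coffee grinder: line its two lugs up with the two slots in the collar, lower it until its flange lies flat on the collar, then twist it clockwise against the spring to the pulse position, half-way to the lock (an eighth of a turn from the slots, where a single long rib marks the rim), and hold it there. Do not twist it on to where it clicks into the lock, and leave the mustard jar, the salt shaker and the kitchen timer where they stand. Finish while still gripping the lid and holding it at the pulse position: if let go, it springs back.

Things in the scene. Friction and masses are not known exactly. Their poses are not given: they have to be found in the camera images.
- lid_grip (a point): Middle of the upright grip bar on the loose grey lid (0.13 kg), half-way up the bar. The bar stands on the lid's flange, 60 mm long (x), 16 wide (y), 36 tall (z, up). Flange top 18 below this point, bar top 18 above, lid's foot 36 below. x runs along the bar; the two lugs lie under the bar's ends (+x and -x); both ways round are equal. It starts right way up on the worktop.
- lid_seat (a point): Centre of the underside of the lid's flange (88 mm across, 6 thick), 24 below lid_grip, same axes. With the lid fitted it coincides with collar_mouth. Below it: a plug 69 across, 12 deep, with two lugs at its foot, 14 wide, 5.5 tall, reaching 42 from the axis.
- collar_mouth (a point): Centre of the coffee grinder's open mouth, level with the collar's flat top, 88 mm above the worktop; z up. The grinder is a round white housing 104 across, fixed. A lip 5 thick narrows the mouth to 74; two slots, 22 wide, opposite on +x and -x, reach 44 from the axis and let the lugs through. With the flange on the collar the lugs are under the lip and turn clockwise seen from above (+x towards -y).
- pulse_mark (a point): Long raised rib on the collar's outer rim (which stays visible round the lid), 48 mm from the axis, and another across from it. An end of the grip bar points at it in the pulse position. It lies 0.80 rad (46 deg) clockwise of a slot. Axes as collar_mouth.
- lock_mark (a point): Pair of short raised ribs on the collar's outer rim, and another pair across from it. The lid is locked with an end of the grip bar here, 1.50 rad (86 deg) clockwise of a slot. Axes as collar_mouth.
- switch_ring (a joint): Sprung ring under the lip, pushed by the lugs, rad. 0: at rest. The lid turns about 0.10 from the middle of the slots before it moves the ring: reading = lid's clockwise turn - about 0.10. Pulse position: 0.70. A sprung pin resists lightly from about 0.9 and clicks past at about 1.3 (lock). The spring resists with 0.07 N m at 0, 0.15 N m at 0.70, and turns a released lid back.
- mustard_jar: Round jar of mustard with a wide screw lid, 56 across, 85 tall, in mm; origin at the middle of its underside, z up. A bystander, to be left standing.
- salt_shaker: Salt shaker, glass with a domed top, 44 across, 90 tall, in mm; origin at the middle of its underside, z up. A bystander, to be left standing.
- kitchen_timer: Round kitchen timer, low and white, 59 across, 46 tall, in mm; origin at the middle of its underside, z up. A bystander, to be left standing.

How it is judged:
On the way, in this order (a step that is already met when the one before it is completed fails the run):
1. the lid is seated: flange flat on the collar, not yet twisted to the pulse position (horizontal distance between lid_seat and collar_mouth below 0.005 m and z of lid_seat in the frame of collar_mouth between -0.003 and 0.0025 m and angle between the z axis of lid_seat and the z axis of collar_mouth, either way round below 0.06 rad and value of joint switch_ring below 0.4 rad), for 0.1 s.
2. the seated lid has been twisted clockwise to the pulse position (horizontal distance between lid_seat and collar_mouth below 0.005 m and z of lid_seat in the frame of collar_mouth between -0.003 and 0.0025 m and angle between the z axis of lid_seat and the z axis of collar_mouth, either way round below 0.06 rad and value of joint switch_ring between 0.5 and 0.9 rad), for 0.3 s.
At the end, for the whole second after the job is handed in: The lid lies flat on the collar (flange within 3 mm of the collar's top, centred within 5 mm, level within 0.06 rad), gripped by the fingers with more than 1.5 N, at rest at the pulse position: switch_ring between 0.5 and 0.9 rad (all of step 2 and velocity of joint switch_ring between -0.05 and 0.05 rad/s and contact force between the fingers and lid above 1.5 N); the arm keeps its last pose, push and grip.
It fails at once if the lid is twisted on into the lock (switch_ring beyond 1.2 rad) (value of joint switch_ring above 1.2 rad).
It fails at once if the jar, the shaker or the timer is shifted by more than 3 cm or tipped (distance of any of mustard_jar, salt_shaker, kitchen_timer from where it was at the start of the episode above 0.03 m or angle between any of mustard_jar, salt_shaker, kitchen_timer's own z axis and vertical above 0.5 rad).
It also fails if it takes over 38 s, if anything falls off the work surface, if the arm or the gripper's body presses on something with over 40 N, if the wrist force passes 120 N, or if a joint passes its speed limit or range.

## Robot

A 7-joint arm with a two-finger parallel gripper is mounted at the origin on a cart in front of the work surface, level with it; the furniture and walls round the work are solid. World frame = base frame: x ahead of the robot, y to its left, z up, the work surface at z = 0. Lengths are in m, angles in rad, forces in N, time in s.
With the tool pointing down it reaches from about 0.35 to 0.9 m from the base axis. Payload 7.2 kg.
Tool frame: the origin (TCP) lies midway between the tips of the shut fingers; the grasp point (between the pads) lies 19 mm behind it (tcp_to_grasp is the z of the grasp point in the tool frame, in m); z points along the fingers, y is the line along which they close (so a half turn about z gives the same grasp; the last joint's range is limited). The gripper opens to 85 mm and grips with 20 to 120 N. Pads are 22 mm wide; open, the fingers measure 114 mm over their backs; the gripper's body (76 mm by 85 mm) begins 54 mm behind the grasp point. The pads swing forward as they close: fully open they stand 13 mm farther back than shut.
Start: joints at [-1.193, 0.411, -0.013, 1.596, 0.006, 1.134, -0.082], TCP at [0.269, 0.564, 0.231] pointing down, gripper open.
Joint ranges: [-2.95, 2.95], [-0.29, 1.99], [-1.47, 1.44], [0.14, 2.54], [-1.03, 4.17], [0.13, 1.85], [-2.86, 2.86]. Speed limits (rad/s): [2.39, 2.39, 3.01, 3.01, 3.14, 3.14, 3.14].

## Interface

Orientations are given as a unit quaternion [w, x, y, z].
In Python, from bench import * gives the robot as it stands.
- The arm moves only by the tool carry_out, never from a script. Its argument "deltas" is a list that holds one entry, the list of rows, each a list of 5 numbers: the opening, from 0 (shut) to 1 (fully open), then the shift along the tool's x, y, z in units of 0.02 m (1.0 is 0.02 m), then the turn about the tool's z in units of 4 degrees (1.0 is 4 degrees). In form: [[[jaw, x, y, z, turn], ...]]. A call has 1 to 5 rows; each row shifts and turns the commanded pose from where the row before left it, along the tool's axes as they then stand; what a row does not reach is not made up. A row lasts 1/10 s, in which the tool goes at most 50 mm and 8.59 degrees, less where a joint would pass 70% of its speed; a pose out of reach is approached as far as the arm can. A call with a number of a shift or a turn outside -1 to 1 is refused whole. A call with a gripper value outside its range is refused whole. The fingers move at their own pace and stop on an object; the grip force is fixed at half the most. Time passes only in rows, so rows that do not move let the fingers close. It gives the time, the measured TCP pose, the force, the opening and the grip force at its end, in the units of the state.
- sense(): the state, without advancing time (a new reading comes with each control period).
- capture(name): name is "scene" or "side" or "wrist"; returns a dict with "img" (480x640x3 uint8, red, green, blue), "range_z" (480x640 float32, m along the optical axis (not along the pixel's ray), 0 where there is no reading), "vertical_fov" (degrees; the focal length in pixels is half the picture's height over the tangent of half this angle, whatever the lens; pixels are square), "cx", "cy" (the principal point, pixels), "dist_coeffs" ([k1, k2, p1, p2, k3] as OpenCV has them; the pictures are not rectified), "R" (3x3) and "t" (3): a world point X has camera coordinates R X + t; the wrist camera has in their place "tool_from_camera" (4x4, takes a point from camera to tool coordinates, whose origin is the TCP and whose axes are the flange's). Camera axes: x right, y down, z forward; pixel columns grow to the right and rows downward; lengths in m; the calibration is good to about 2 mm. A picture is of the moment at which its call begins: read the wrist's pose just before it.
- hand_in(): hands the job in; it is judged then, once.
The state is a dict: "time_s": time; "joint_pos": joint angles; "qvel": joint speeds; "joint_torque": joint torques, N m; "eef_pos": TCP position; "orientation": TCP orientation; "wrist_force": force on the tool from outside, world axes, zero at the start; "ft_torque": the same for the moment, N m; "grip_width": finger opening in m; "grasp_force": force on a finger pad.
Only numpy, scipy, OpenCV 4.12 (cv2) and the standard library are available. Lean on these libraries where they do the work, as an engineer would, in place of code of your own. Each camera call takes 0.05 s, during which the arm holds its last target. There are 200 camera calls.

## Working session

There is one attempt and no reset: what is moved stays moved. The work goes in short steps, Python scripts to look and compute and a tool call to move; the robot and the scene stay as the last step left them, time stands still between calls to the robot, and variables do not carry over. Pictures are saved under pics/ and viewed, at most 10 in all, crops included, and the job is handed in when it is done.

Besides the shell and the picture viewer there is one more tool, called after ">>>" in YAML: its name, and indented under it one key for each argument. carry_out: Moves the arm, as the interface text tells. Its arguments: {"type":"object","properties":{"deltas":{"type":"array","items":{"type":"array","items":{"type":"array","items":{"type":"number"}}}}},"required":["deltas"]}

```bash
mkdir -p pics; cat > h.py <<'E'
from bench import *
import numpy as np, cv2
from scipy.spatial.transform import Rotation as Ro
def toolT():
    s=sense(); q=s["orientation"]; T=np.eye(4)
    T[:3,:3]=Ro.from_quat([q[1],q[2],q[3],q[0]]).as_matrix(); T[:3,3]=s["eef_pos"]; return T
def snap(name):
    T=toolT(); c=capture(name); h,w=c["img"].shape[:2]
    f=h/2/np.tan(np.radians(c["vertical_fov"])/2)
    K=np.array([[f,0,c["cx"]],[0,f,c["cy"]],[0,0,1]]); D=np.array(c["dist_coeffs"],float)
    if "R" in c:
        W=np.eye(4); W[:3,:3]=np.array(c["R"]).T; W[:3,3]=-W[:3,:3]@np.array(c["t"])
    else: W=T@np.array(c["tool_from_camera"])
    return c,K,D,W
def cloud(c,K,D,W):
    h,w=c["range_z"].shape
    u,v=np.meshgrid(np.arange(w),np.arange(h))
    p=cv2.undistortPoints(np.stack([u,v],-1).reshape(-1,1,2).astype(float),K,D).reshape(h,w,2)
    z=c["range_z"][...,None]
    P=np.concatenate([p*z,z],-1)@W[:3,:3].T+W[:3,3]
    P[c["range_z"]==0]=np.nan
    return P
def proj(X,K,D,W):
    M=np.linalg.inv(W); return cv2.projectPoints(np.atleast_2d(X).astype(float),cv2.Rodrigues(M[:3,:3])[0],M[:3,3],K,D)[0].reshape(-1,2)
E
python3 - <<'E'
from h import *
ims=[]
for n in ["scene","side","wrist"]:
    c,K,D,W=snap(n); P=cloud(c,K,D,W); np.savez(f"{n}.npz",P=P,img=c["img"],K=K,D=D,W=W)
    cv2.imwrite(f"pics/{n}.png",c["img"][...,::-1]); print(n,W[:3,3],W[:3,2])
print(toolT())
E
```

```text
scene [ 0.00843407 -0.38334263  0.55820574] [ 0.68460416  0.45436043 -0.56997697]
side [0.39210824 0.76633617 0.54131517] [ 0.22996463 -0.82548118 -0.51545814]
wrist [0.20811324 0.59289048 0.37446449] [ 0.23867209 -0.11401389 -0.96438398]
[[-9.02271153e-01  4.31168800e-01 -4.81518383e-04  2.69353782e-01]
 [ 4.31169064e-01  9.02270401e-01 -1.16705319e-03  5.63553936e-01]
 [-6.87371414e-05 -1.26061426e-03 -9.99999203e-01  2.30636624e-01]
 [ 0.00000000e+00  0.00000000e+00  0.00000000e+00  1.00000000e+00]]
```

View pics/scene.png

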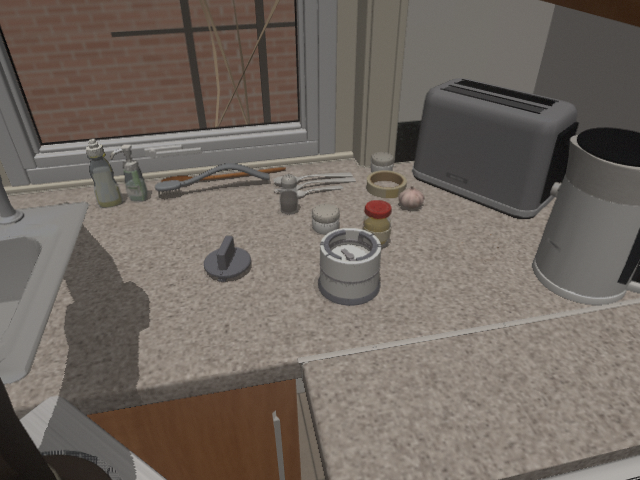

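View pics/side.png

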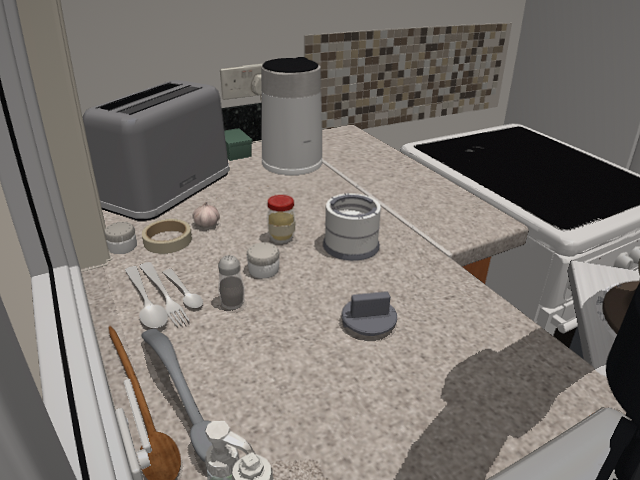

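The scene view shows the lid at about (228,258) with its bar at (226,250), and the grinder at (350,262) with its mouth at (350,245). The side view shows the lid at (370,315) and the grinder at (352,222). Next I'll measure both from depth.

```bash
python3 - <<'E'
from h import *
def box(P,x0,x1,y0,y1,zl,zh):
    Q=P[y0:y1,x0:x1].reshape(-1,3); return Q[(Q[:,2]>zl)&(Q[:,2]<zh)]
A={n:np.load(n+".npz") for n in("scene","side")}
for n,lb,gb in(("scene",(200,255,230,285),(310,390,225,305)),("side",(335,400,285,340),(318,388,190,262))):
    P=A[n]["P"]
    t=box(P,*lb,.049,.06)[:,:2].astype(np.float32); 
    print(n,"bar top",len(t),cv2.minAreaRect(t), box(P,*lb,.01,.07)[:,2].max())
    f=box(P,*lb,.012,.022)[:,:2].astype(np.float32); print(" flange",cv2.minEnclosingCircle(f))
    g=box(P,*gb,.083,.094).astype(np.float32); print(" collar",len(g),cv2.minEnclosingCircle(g[:,:2]),np.median(g[:,2]))
    for k,b in dict(scene=dict(jar=(360,395,200,245),shaker=(275,300,172,215),timer=(310,342,204,234)),side=dict(jar=(265,298,195,245),shaker=(215,246,254,310),timer=(245,281,242,278)))[n].items():
        q=box(P,*b,.03,.1); print(" ",k,np.median(q,0).round(3),q[:,2].max())
E
```

```text
scene bar top 195 ((0.49114248156547546, 0.13567081093788147), (0.06257033348083496, 0.016143465414643288), 27.15138816833496) 0.05667332491268695
 flange ((0.49170082807540894, 0.13581688702106476), 0.04505281522870064)Traceback (most recent call last):
  File "<stdin>", line 10, in <module>
cv2.error: OpenCV(4.12.0) /io/opencv/modules/imgproc/src/shapedescr.cpp:201: error: (-215:Assertion failed) count >= 0 && (depth == CV_32F || depth == CV_32S) in function 'minEnclosingCircle'
```

```bash
python3 - <<'E'
from h import *
def box(P,x0,x1,y0,y1,zl,zh):
    Q=P[y0:y1,x0:x1].reshape(-1,3); return np.ascontiguousarray(Q[(Q[:,2]>zl)&(Q[:,2]<zh)]).astype(np.float32)
c2=lambda q:cv2.minEnclosingCircle(np.ascontiguousarray(q[:,:2]))
A={n:np.load(n+".npz") for n in("scene","side")}
for n,lb,gb in(("scene",(200,255,230,285),(310,390,225,305)),("side",(335,400,285,340),(318,388,190,262))):
    P=A[n]["P"]
    t=box(P,*lb,.049,.06); print(n,"bar top",len(t),cv2.minAreaRect(np.ascontiguousarray(t[:,:2])),np.median(t[:,2]))
    print(" flange",c2(box(P,*lb,.012,.022)))
    g=box(P,*gb,.083,.094); print(" collar",len(g),c2(g),np.median(g[:,2]))
    for k,b in dict(scene=dict(jar=(360,395,200,245),shaker=(275,300,172,215),timer=(310,342,204,234)),side=dict(jar=(265,298,195,245),shaker=(215,246,254,310),timer=(245,281,242,278)))[n].items():
        q=box(P,*b,.03,.1); print(" ",k,np.median(q,0).round(3),q[:,2].max())
# dest moves for hover
T=toolT(); 
for X in [(.491,.1355,.20)]:
    print(T[:3,:3].T@(np.array(X)-T[:3,3])/.02)
a=np.degrees(np.arctan2(T[1,1],T[0,1])); print("tool y dir deg",a)
E
```

```text
scene bar top 195 ((0.49114248156547546, 0.13567081093788147), (0.06257033348083496, 0.016143465414643288), 27.15138816833496) 0.05402965
 flange ((0.49170082807540894, 0.13581688702106476), 0.04505281522870064)
 collar 1004 ((0.5724360346794128, -0.07838799059391022), 0.05307745933532715) 0.08812702
  jar [ 0.692 -0.075  0.076] 0.09064408
  shaker [0.706 0.147 0.06 ] 0.09072619
  timer [0.692 0.044 0.044] 0.09022153
side bar top 338 ((0.4908609390258789, 0.1394835114479065), (0.05950632691383362, 0.018832681700587273), 27.780168533325195) 0.05452274
 flange ((0.4915449321269989, 0.1405159831047058), 0.045435406267642975)
 collar 727 ((0.5713006854057312, -0.07441572099924088), 0.05338205397129059) 0.087682076
  jar [ 0.704 -0.039  0.064] 0.08767199
  shaker [0.71  0.172 0.061] 0.09138964
  timer [0.698 0.067 0.043] 0.04843655
[-19.22732488 -14.53074207   1.55147173]
tool y dir deg 64.45822020162575
```

```bash
python3 - <<'E'
from h import *
out=[]
for n,c in(("scene",(.5724,-.0784)),("side",(.5713,-.0744))):
    A=np.load(n+".npz"); N=380; s=.14/N
    i,j=np.meshgrid(np.arange(N),np.arange(N))
    # right = +x world, up = +y world
    X=np.stack([c[0]+(i-N/2)*s, c[1]-(j-N/2)*s, np.full(i.shape,.088)],-1).reshape(-1,3)
    m=proj(X,A["K"],A["D"],A["W"]).reshape(N,N,2).astype(np.float32)
    im=cv2.remap(A["img"],m,None,cv2.INTER_CUBIC); cv2.circle(im,(N//2,N//2),int(.052/s),(255,0,0),1); out.append(im)
cv2.imwrite("pics/top.png",np.hstack(out)[...,::-1])
E
```

```text
(no output)
```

View pics/top.png

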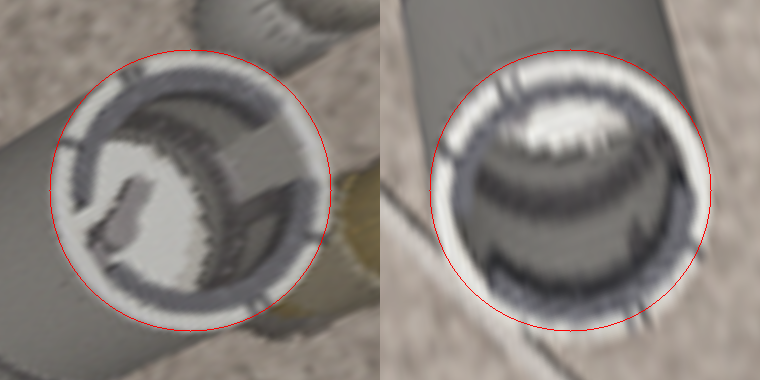

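The top-down warp (left panel) shows slots at about (290,140) and (90,225), which puts them at roughly 26°. The single ribs at (70,145) and (315,237) are at 159° and -21°, and the rib pairs at (130,72) and (258,303) are at 117° and -60°. These match the stated 46° and 86°. The bar lies at about 27.5°. I'll move above the lid.

>>> carry_out:
  deltas:
    - [[1,-1,-0.76,0,0],[1,-1,-0.76,0,0],[1,-1,-0.76,0,0],[1,-1,-0.76,0,0],[1,-1,-0.76,0,0]]

```text
time_s: 0.65
eef_pos: [0.3272, 0.4511, 0.231]
orientation: [-0.0, 0.221, 0.975, -0.0]
wrist_force: [0.3, -0.4, 0.3]
grip_width: 0.0855
grasp_force: 0.0
```

>>> carry_out:
  deltas:
    - [[1,-1,-0.76,0,0],[1,-1,-0.76,0,0],[1,-1,-0.76,0,0],[1,-1,-0.76,0,0],[1,-1,-0.76,0,0]]

```text
time_s: 1.15
eef_pos: [0.3847, 0.3394, 0.2311]
orientation: [-0.0, 0.221, 0.975, -0.0]
wrist_force: [0.6, -0.1, 0.2]
grip_width: 0.0853
grasp_force: 0.0
```

>>> carry_out:
  deltas:
    - [[1,-1,-0.76,0.3,0],[1,-1,-0.76,0.3,0],[1,-1,-0.76,0.3,0],[1,-1,-0.76,0.3,0],[1,-1,-0.76,0.3,0]]

```text
time_s: 1.65
eef_pos: [0.4421, 0.2278, 0.2009]
orientation: [-0.0, 0.221, 0.975, -0.0]
wrist_force: [-0.1, -0.6, -0.4]
grip_width: 0.0853
grasp_force: 0.0
```

>>> carry_out:
  deltas:
    - [[1,-1,-0.76,0,0],[1,-1,-0.76,0,0],[1,-1,-0.76,0,0],[1,-1,-0.76,0,0],[1,-0.2,0,0,-1]]

```text
time_s: 2.15
eef_pos: [0.4924, 0.1342, 0.2012]
orientation: [0.0, 0.189, 0.982, -0.001]
wrist_force: [0.2, 0.9, 0.7]
grip_width: 0.0855
grasp_force: 0.0
```

>>> carry_out:
  deltas:
    - [[1,0,0,0.5,-1],[1,0,0,0.5,-1],[1,0,0,0,-1],[1,0,0,0,-1],[1,0,0,0,-1]]

```text
time_s: 2.65
eef_pos: [0.4912, 0.1377, 0.181]
orientation: [-0.0, 0.012, 1.0, -0.0]
wrist_force: [1.1, -0.0, -1.0]
grip_width: 0.0854
grasp_force: 0.0
```

>>> carry_out:
  deltas:
    - [[1,0,0,0,-1],[1,0,0,0,-1],[1,0,0,0,-1],[1,0,0,0,-1],[1,0,0,0,-1]]

```text
time_s: 3.15
eef_pos: [0.4913, 0.1377, 0.1811]
orientation: [-0.0, -0.162, 0.987, -0.0]
wrist_force: [-0.1, -1.2, 0.1]
grip_width: 0.0851
grasp_force: 0.0
```

>>> carry_out:
  deltas:
    - [[1,0,0,0,-1],[1,0,0,0,-1],[1,0,0,0,-0.3],[1,0,0,0,0]]

```text
time_s: 3.55
eef_pos: [0.4914, 0.1377, 0.1812]
orientation: [-0.0, -0.239, 0.971, 0.0]
wrist_force: [-1.0, 1.0, 0.2]
grip_width: 0.0853
grasp_force: 0.0
```

```bash
python3 - <<'E'
from h import *
c,K,D,W=snap("wrist"); P=cloud(c,K,D,W); T=toolT()
Q=P.reshape(-1,3); d=np.hypot(Q[:,0]-.491,Q[:,1]-.1375)
t=np.ascontiguousarray(Q[(d<.05)&(Q[:,2]>.048)&(Q[:,2]<.06)]).astype(np.float32)
r=cv2.minAreaRect(np.ascontiguousarray(t[:,:2])); print(len(t),r,np.median(t[:,2]))
f=Q[(d<.06)&(Q[:,2]>.012)&(Q[:,2]<.022)]; print(cv2.minEnclosingCircle(np.ascontiguousarray(f[:,:2]).astype(np.float32)))
m=t[:,:2].mean(0); w,v=np.linalg.eigh(np.cov(t[:,:2].T)); print(m,np.degrees(np.arctan2(v[1,1],v[0,1])))
print(T[:3,3],"tool y",np.degrees(np.arctan2(T[1,1],T[0,1])),"j7",sense()["joint_pos"][-1])
X=np.array([*r[0],.023]); print(T[:3,:3].T@(X-T[:3,3])/.02)
cv2.imwrite("pics/w1.png",c["img"][...,::-1])
E
```

```text
2107 ((0.49108168482780457, 0.13895462453365326), (0.06055379658937454, 0.016000106930732727), 25.992691040039062) 0.05506051
((0.4910924732685089, 0.13898658752441406), 0.04422107711434364)
[0.48960167 0.13818416] -154.00339871514802
[0.49138695 0.13772903 0.18122454] tool y 117.56518100433735 j7 1.701105044340229
[-0.01574104  0.06056893  7.91123176]
```

View pics/w1.png

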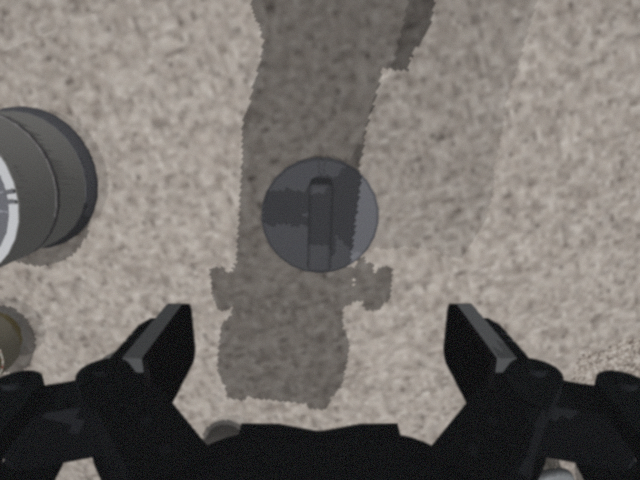

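The wrist view shows the lid centred at (320,215) with its bar upright in the picture from (320,180) to (320,270). It is centred within 1–2 mm and needs 1.5° of turn. I'll descend and grip.

>>> carry_out:
  deltas:
    - [[1,0,0.06,1,0.4],[1,0,0,1,0],[1,0,0,1,0],[1,0,0,1,0],[1,0,0,1,0]]

```text
time_s: 4.1
eef_pos: [0.4909, 0.1389, 0.0806]
orientation: [0.0, -0.225, 0.974, -0.0]
wrist_force: [-0.0, -0.2, -0.2]
grip_width: 0.0856
grasp_force: 0.0
```

>>> carry_out:
  deltas:
    - [[1,0,0,1,0],[1,0,0,1,0],[1,0,0,0.9,0],[1,0,0,0,0],[0,0,0,0,0]]

```text
time_s: 4.6
eef_pos: [0.4908, 0.1388, 0.0234]
orientation: [-0.0, -0.225, 0.974, -0.0]
wrist_force: [0.3, -0.3, -0.7]
grip_width: 0.0734
grasp_force: 0.0
```

>>> carry_out:
  deltas:
    - [[0,0,0,0,0],[0,0,0,0,0],[0,0,0,0,0],[0,0,0,0,0],[0,0,0,0,0]]

```text
time_s: 5.1
eef_pos: [0.4914, 0.139, 0.024]
orientation: [0.001, -0.225, 0.974, 0.0]
wrist_force: [0.3, 0.3, 6.0]
grip_width: 0.0154
grasp_force: 59.7
```

>>> carry_out:
  deltas:
    - [[0,0,0,0,0],[0,0,0,0,0],[0,0,0,0,0]]

```text
time_s: 5.4
eef_pos: [0.4914, 0.139, 0.024]
orientation: [0.001, -0.225, 0.974, 0.0]
wrist_force: [0.2, -0.4, 6.7]
grip_width: 0.0153
grasp_force: 59.7
```

>>> carry_out:
  deltas:
    - [[0,0,0,-0.5,0],[0,0,0,-1,0],[0,0,0,-1,0],[0,0,0,-1,0],[0,0,0,-1,0]]

```text
time_s: 5.9
eef_pos: [0.4906, 0.1387, 0.1146]
orientation: [-0.0, -0.225, 0.974, 0.0]
wrist_force: [-0.5, 0.4, -1.8]
grip_width: 0.0153
grasp_force: 58.5
```

>>> carry_out:
  deltas:
    - [[0,0,0,-1,0],[0,0,0,-1,0],[0,0,0,-1,0],[0,0,0,-1,0],[0,0,0,-0.5,0]]

```text
time_s: 6.4
eef_pos: [0.4913, 0.1389, 0.2054]
orientation: [0.001, -0.225, 0.974, 0.0]
wrist_force: [0.3, -0.7, -0.7]
grip_width: 0.0153
grasp_force: 58.6
```

>>> carry_out:
  deltas:
    - [[0,0,-0.5,0,0],[0,0,-1,0,0],[0,0,-1,0,0],[0,0,-1,0,0],[0,0,-1,0,0]]

```text
time_s: 6.9
eef_pos: [0.5302, 0.0562, 0.202]
orientation: [-0.001, -0.225, 0.974, -0.0]
wrist_force: [0.5, 0.5, -1.2]
grip_width: 0.0151
grasp_force: 58.6
```

>>> carry_out:
  deltas:
    - [[0,0,-1,0,0],[0,0,-1,0,0],[0,0,-0.5,0,0],[0,0,0,0,0],[0,0,0,0,0]]

```text
time_s: 7.4
eef_pos: [0.5518, 0.0136, 0.2026]
orientation: [-0.001, -0.225, 0.974, 0.0]
wrist_force: [-0.6, 0.5, -0.5]
grip_width: 0.015
grasp_force: 58.6
```

```bash
cat > w2.py <<'E'
from h import *
c,K,D,W=snap("wrist"); P=cloud(c,K,D,W); T=toolT(); s=sense()
print(T[:3,3],"tooly",np.degrees(np.arctan2(T[1,1],T[0,1])),"tilt",T[2,2],s["grasp_force"],s["grip_width"],s["wrist_force"])
Q=P.reshape(-1,3)
zc=T[2,3]
b=Q[(np.hypot(Q[:,0]-T[0,3],Q[:,1]-T[1,3])<.05)&(Q[:,2]>zc-.012)&(Q[:,2]<zc-.001)]
if len(b)>20: print("flange",cv2.minEnclosingCircle(np.ascontiguousarray(b[:,:2]).astype(np.float32)),np.median(b[:,2]))
g=Q[(np.hypot(Q[:,0]-.572,Q[:,1]+.0765)<.07)&(Q[:,2]>.083)&(Q[:,2]<.094)]
if len(g)>20:
    cc,r=cv2.minEnclosingCircle(np.ascontiguousarray(g[:,:2]).astype(np.float32)); print("collar",cc,r,np.median(g[:,2]),len(g))
np.savez("w2.npz",P=P,img=c["img"],K=K,D=D,W=W)
N=560; sc=.14/N; i,j=np.meshgrid(np.arange(N),np.arange(N))
X=np.stack([.572+(i-N/2)*sc,-.0765-(j-N/2)*sc,np.full(i.shape,.088)],-1).reshape(-1,3)
m=proj(X,K,D,W).reshape(N,N,2).astype(np.float32)
cv2.imwrite("pics/w2.png",cv2.remap(c["img"],m,None,cv2.INTER_CUBIC)[...,::-1]); cv2.imwrite("pics/w2raw.png",c["img"][...,::-1])
E
python3 w2.py
```

```text
[0.55187714 0.01401244 0.20287095] tooly 116.11421607979005 tilt -0.9999994582584601 58.595463037490845 0.015119667567721361 [-0.77600717 -0.34689694 -1.1371711 ]
flange ((0.5511031150817871, 0.014205497689545155), 0.044284895062446594) 0.19791750412822864
collar (0.5724955797195435, -0.07641627639532089) 0.052345190197229385 0.08905411654311174 8959
```

View pics/w2.png

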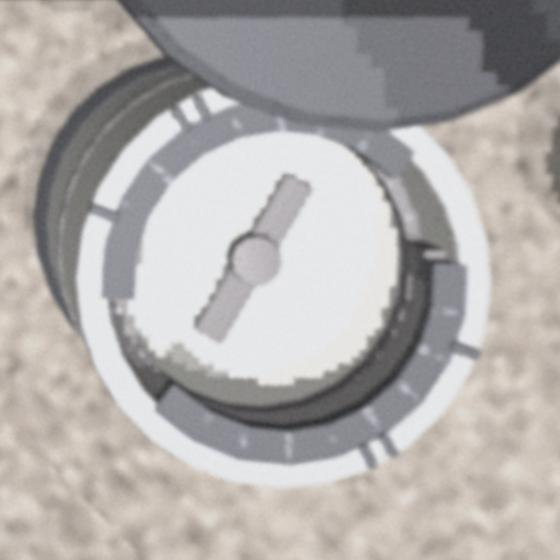

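The collar top view shows single ribs at (103,211) and (467,350), and rib pairs at (190,112) and (378,452). That puts the slots at 24.9° and the centre at about (.5727,-.0766). The lid needs 1.2° of clockwise turn and a shift of (.0216,-.0908). I'll go over the collar and down to just above it.

>>> carry_out:
  deltas:
    - [[0,0.2,-0.5,0,0],[0,0.2,-1,0,0],[0,0.2,-1,0,0],[0,0.2,-1,0,0],[0,0.23,-1.0,0,0]]

```text
time_s: 7.95
eef_pos: [0.5735, -0.0776, 0.2034]
orientation: [0.0, -0.226, 0.974, -0.0]
wrist_force: [0.2, 0.7, -1.4]
grip_width: 0.0153
grasp_force: 58.6
```

>>> carry_out:
  deltas:
    - [[0,0,-0.05,0.5,0.3],[0,0,0,1,0],[0,0,0,1,0],[0,0,0,1,0],[0,0,0,0.3,0]]

```text
time_s: 8.45
eef_pos: [0.5722, -0.0766, 0.1248]
orientation: [-0.002, -0.216, 0.976, 0.001]
wrist_force: [-0.1, 0.1, -2.0]
grip_width: 0.0151
grasp_force: 58.6
```

>>> carry_out:
  deltas:
    - [[0,0,0,0,0],[0,0,0,0,0]]

```text
time_s: 8.65
eef_pos: [0.5743, -0.0775, 0.1279]
orientation: [0.0, -0.215, 0.977, -0.0]
wrist_force: [0.2, -0.7, -0.9]
grip_width: 0.0154
grasp_force: 58.6
```

```bash
python3 w2.py
```

```text
[ 0.57451612 -0.07755886  0.1282763 ] tooly 114.8659434437231 tilt -0.9999987503249997 58.620253801345825 0.015147207179319543 [-0.95266889  0.2738065  -0.90954097]
flange ((0.5736345052719116, -0.07672514766454697), 0.044202424585819244) 0.12316203676903947
collar (0.5713152289390564, -0.07730591297149658) 0.05185156688094139 0.08921566856778713 6396
```

View pics/w2raw.png

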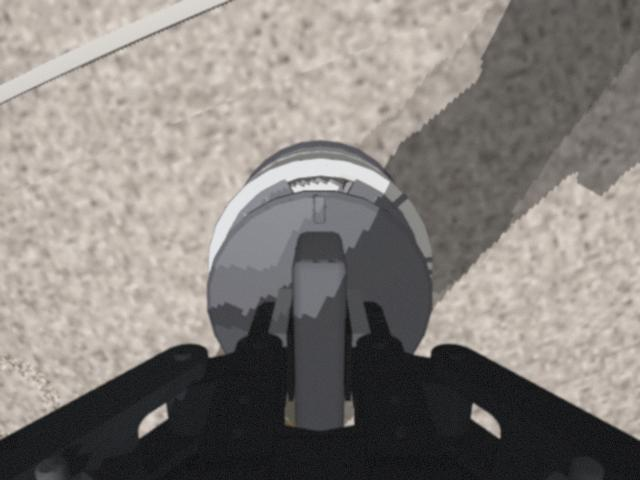

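The raw wrist view shows the slot at (320,184), centred on the lid's end mark at (320,208) and the bar, so the angle is good. I'll refine the centring with a fixed-radius fit.

```bash
python3 - <<'E'
from h import *
from scipy.optimize import least_squares
A=np.load("w2.npz"); Q=A["P"].reshape(-1,3); T=toolT()
def fit(c,zl,zh,R):
    c=np.array(c)
    for k in range(4):
        d=Q[:,:2]-c; r=np.hypot(*d.T); m=(r<R+.006)&(r>R-.008)&(Q[:,2]>zl)&(Q[:,2]<zh); d=d[m]; r=r[m]
        b=((np.degrees(np.arctan2(d[:,1],d[:,0]))+360)//3).astype(int)
        E=np.array([(d[b==i][r[b==i]>=np.percentile(r[b==i],95)]).mean(0) for i in np.unique(b) if (b==i).sum()>15])+c
        c=least_squares(lambda p:np.hypot(*(E-p).T)-R,c,loss="soft_l1",f_scale=.0005).x
    return c,len(E),np.abs(np.hypot(*(E-c).T)-R).mean()
g=fit((.572,-.077),.085,.0925,.052); f=fit((.5736,-.0767),.118,.1275,.044); print(g,f)
d=g[0]-f[0]; print((T[:3,:3].T@np.array([*d,0]))/.02, T[:3,3])
E
```

```text
(array([ 0.57295464, -0.07654774]), 58, np.float64(0.00023387543541669853)) (array([ 0.57408098, -0.0765306 ]), 80, np.float64(0.00032931462073987556))
[ 5.14563099e-02  2.29034815e-02 -8.90429515e-05] [ 0.57451612 -0.07755886  0.1282763 ]
```

>>> carry_out:
  deltas:
    - [[0,0.05,0.02,0.2,0],[0,0,0,0.25,0],[0,0,0,0.25,0],[0,0,0,0.25,0],[0,0,0,0,0]]

```text
time_s: 9.2
eef_pos: [0.5722, -0.0777, 0.1073]
orientation: [-0.001, -0.215, 0.977, 0.0]
wrist_force: [0.8, 0.3, -1.1]
grip_width: 0.0148
grasp_force: 58.6
```

>>> carry_out:
  deltas:
    - [[0,0,0,0.1,0],[0,0,0,0.1,0],[0,0,0,0.1,0],[0,0,0,0.1,0],[0,0,0,0,0]]

```text
time_s: 9.7
eef_pos: [0.5728, -0.0778, 0.1002]
orientation: [0.0, -0.215, 0.977, 0.0]
wrist_force: [0.6, 0.2, -1.0]
grip_width: 0.0147
grasp_force: 58.6
```

>>> carry_out:
  deltas:
    - [[0,0,0,0.05,0],[0,0,0,0,0]]

```text
time_s: 9.9
eef_pos: [0.5729, -0.0778, 0.1]
orientation: [0.0, -0.215, 0.977, 0.0]
wrist_force: [-2.3, -0.1, 4.9]
grip_width: 0.0151
grasp_force: 59.6
```

>>> carry_out:
  deltas:
    - [[0,0,0,0.05,0],[0,0,0,0,0]]

```text
time_s: 10.1
eef_pos: [0.5729, -0.0778, 0.1]
orientation: [0.0, -0.215, 0.977, 0.0]
wrist_force: [-6.0, 0.8, 14.2]
grip_width: 0.015
grasp_force: 61.0
```

>>> carry_out:
  deltas:
    - [[0,0,0,-0.02,0],[0,0,0,0,0],[0,0,0,0,0]]

```text
time_s: 10.4
eef_pos: [0.5729, -0.0778, 0.1]
orientation: [0.0, -0.215, 0.977, 0.0]
wrist_force: [-4.8, -0.1, 11.0]
grip_width: 0.0156
grasp_force: 60.2
```

```bash
python3 w2.py; python3 -c "
from h import *; s=sense(); print(s['ft_torque'],s['joint_pos'])"
```

```text
[ 0.57285238 -0.07781018  0.09998737] tooly 114.85174588694491 tilt -0.9999997745170744 60.21377921104431 0.01520251539264119 [-5.12688433  0.89380903 11.22385949]
flange ((0.5728382468223572, -0.07779254764318466), 0.050047557801008224) 0.09493149153472774
collar (0.5723015069961548, -0.0768829882144928) 0.05215729773044586 0.08934694850878519 10790
[0.07696723 0.92806867 0.02899756] [-0.06659831  0.47729153  0.15641907  1.85216175 -0.09854463  0.81895922
  2.144497  ]
```

View pics/w2raw.png

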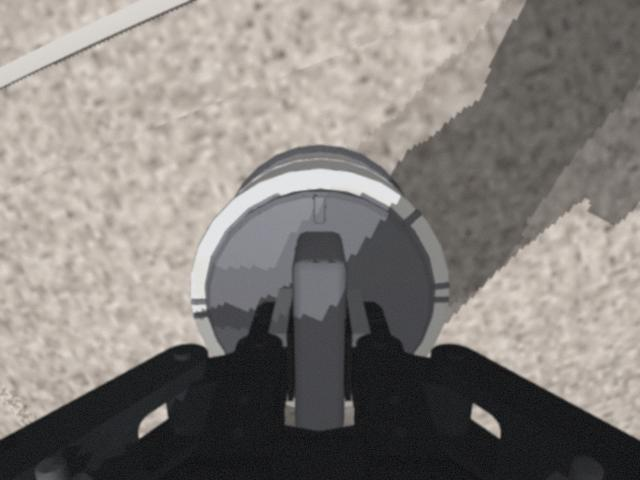

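The lid is seated. The flange lies on the collar with the rim evenly visible round it, its top is at z≈.095, and the single rib at (415,217) is clockwise of the bar end. I'll twist now.

>>> carry_out:
  deltas:
    - [[0,0,0,0,0.5],[0,0,0,0,0.8],[0,0,0,0,0.8],[0,0,0,0,0.8],[0,0,0,0,0.8]]

```text
time_s: 10.95
eef_pos: [0.5737, -0.0774, 0.1]
orientation: [0.001, -0.087, 0.996, 0.0]
wrist_force: [-1.5, 2.0, 7.7]
grip_width: 0.0148
grasp_force: 60.0
```

>>> carry_out:
  deltas:
    - [[0,0,0,0,0.8],[0,0,0,0,0.8],[0,0,0,0,0.8],[0,0,0,0,0.8],[0,0,0,0,0.8]]

```text
time_s: 11.45
eef_pos: [0.5737, -0.0774, 0.1]
orientation: [0.001, 0.052, 0.999, 0.0]
wrist_force: [-1.8, 1.1, 8.7]
grip_width: 0.0149
grasp_force: 60.1
```

>>> carry_out:
  deltas:
    - [[0,0,0,0,0.8],[0,0,0,0,0.8],[0,0,0,0,0.8],[0,0,0,0,0.6],[0,0,0,0,0.5]]

```text
time_s: 11.95
eef_pos: [0.5737, -0.0774, 0.1]
orientation: [0.001, 0.173, 0.985, 0.0]
wrist_force: [-1.3, 0.7, 9.5]
grip_width: 0.0152
grasp_force: 60.1
```

>>> carry_out:
  deltas:
    - [[0,0,0,0,0.3],[0,0,0,0,0],[0,0,0,0,0],[0,0,0,0,0]]

```text
time_s: 12.35
eef_pos: [0.5737, -0.0774, 0.1]
orientation: [0.001, 0.183, 0.983, 0.0]
wrist_force: [-0.8, 1.3, 8.4]
grip_width: 0.0153
grasp_force: 60.1
```

```bash
python3 w2.py; python3 -c "
from h import *; s=sense(); print(s['ft_torque'],s['joint_pos'],s['qvel'])"
```

```text
[ 0.5736892  -0.07736219  0.10001454] tooly 68.9113986262039 tilt -0.9999977145238865 60.10894954204559 0.015191953117707145 [-2.53072182  0.66155006  9.07905929]
flange ((0.573661744594574, -0.07730601727962494), 0.050063733011484146) 0.09490839657643275
collar (0.5721925497055054, -0.07645665854215622) 0.05198763310909271 0.08929669787446676 11400
[0.09785003 0.49127283 0.19441728] [-0.21763003  0.49345344  0.35908511  1.86187146 -0.22977839  0.82452595
  1.46152029] [-7.13204739e-04  5.80272305e-04 -2.38275297e-03 -6.57019407e-05
 -2.11527809e-03 -1.39256832e-03 -1.85347685e-04]
```

View pics/w2raw.png

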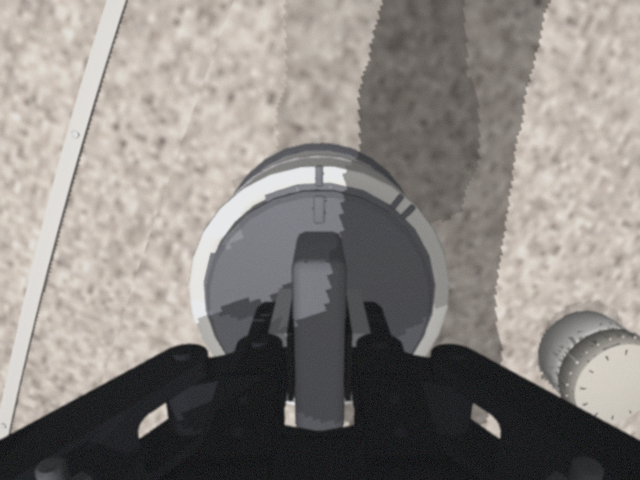

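The single rib at (320,175) is in line with the lid's end mark at (320,208) and the bar. The lid is flat, gripped at 60 N and still, so I'm handing in.

```bash
python3 -c "
from bench import *; print(hand_in())"
```

```text
the job is handed in; nothing more can be done
None
```

The lid is seated on the grinder, twisted clockwise to the pulse rib and held there by the gripper; I handed the job in at about 12.4 s, and no verdict came back.

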